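# Key-start the stereo test supply

## Task

Power up the test supply box for a second-hand stereo: first turn its dial clockwise to the three-dot mark, until it clicks in there. Then take the paddle-headed (rectangular) key from the wooden stand, push it fully home into the box's lock past the sticky pins, turn it clockwise about a quarter turn against its spring, nearly to its stop, and finish still gripping the key and holding it turned. Leave the round-headed key in its stand and do not disturb the other things on the bench.

Things in the scene. Friction and masses are not known exactly. Their poses are not given: they have to be found in the camera images.
- panel: The grey test supply box, bolted to the bench: 160 mm (x) x 260 mm (y), flat top 70 mm above the bench; origin under its centre, z up. The lock's vertical axis is 65 mm from its centre towards +y, the dial's 65 mm towards -y. One, two, three and four white dots are printed on its top in four rows that point at the dial, 42 to 66 mm from its axis, on the dial's far (+x) side.
- keyway (a point): Centre of the keyway mouth, 78 mm above the bench, on top of the lock's square steel plate (50 x 50 mm, 8 mm proud of the box). z up, x along the keyway's long side, y across. The keyway goes straight down, 13.8 x 6.8 mm, with a sloped lead-in 4 mm deep, 3 mm wider on every side at the mouth. The key enters with its blade's width along x, either way round.
- sticky_pins (a point): Point on the keyway's axis 23 mm below its mouth, between two sticky pins. They rub on the key from about 19 mm proud of home, the second from about 11 mm, and drag with 5 to 15 N in all: a steady push (20 N is fine) or a small wiggle gets past. The top 8 mm of the keyway does not turn: the key can turn only within about 3 mm of home, and once turned it cannot be pulled out.
- lock (a joint): Turn of the lock's plug, rad: 0 at rest (keyway along the box's x), growing clockwise seen from above, stop at 1.52. A spring returns it (0.03 N m at rest, 0.12 N m at the stop), so it must be held. The key has about 0.15 rad of play in it, so the key turns farther than the plug. Counts as turned above 1.2.
- dial (a joint): Turn of the selector dial, rad, growing clockwise seen from above, with four clicks: 0 one dot, 0.6 two dots, 1.2 three dots (wanted), 1.8 four dots. It starts at one or two dots; let go, it falls into the nearest click to about 0.03 rad, with up to 0.05 N m. Stops just beyond 0 and 1.8.
- dial_grip (a point): On the dial's vertical axis, 102 mm above the bench, at gripping height. The dial is a black bar 44 mm long (this point's x; +x is the pointer end, with a white line) and 14 mm thick (y), its top 110 mm above the bench, on a round skirt 48 mm across whose top is 80 mm above the bench. The point turns with it.
- key: The right key, plain steel, about 80 g: flat rectangular paddle head 32 mm wide (x), 12 mm thick (y), 36 mm high. Origin: centre of the head's underside (the shoulder), z up through the head. It starts upright in either slot of the stand, shoulder resting on the stand's top, 46 mm above the bench. Home in the lock, its shoulder rests on the lock's plate: origin at point keyway.
- key_tip (a point): Tip of the right key, 37 mm below its shoulder. From the shoulder down: a round neck 5.5 mm thick for 11 mm, then a flat blade 12 mm wide (x), 5 mm thick (y), tapering in thickness over the last 8 mm.
- spare_key: The wrong key: same steel shank but a round disc head, 36 mm diameter, 12 mm thick. Stands in the stand's other slot and stays there. Origin: centre of the head's underside.
- key_stand: Fixed wooden block 140 mm (x) x 50 mm (y) x 46 mm high, origin under its centre, with two key slots (14 x 7 mm, long side along x) 37 mm either side of its centre along x; the flat key heads lie in line with x.
- speaker: Bystander: small dark wooden loudspeaker 100 x 110 x 120 mm, origin under its centre.
- tape_roll: Bystander: grey roll of tape lying flat, 90 mm diameter, 24 mm high, origin under its centre.
- screwdriver: Bystander: screwdriver lying on the bench, along its x, about 200 mm long.

How it is judged:
By the outcome, as a careful person would: the job done as asked, in the order asked, and still so for the second after the job is handed in, while the arm keeps its last pose, push and grip.
It also fails if it takes over 64 s, if anything falls off the work surface, if the arm or the gripper's body presses on something with over 40 N, if the wrist force passes 120 N, or if a joint passes its speed limit or range.

## Robot

A 6-joint arm with a two-finger parallel gripper is mounted at the origin on the work surface. World frame = base frame: x ahead of the robot, y to its left, z up, the work surface at z = 0. Lengths are in mm, angles in degrees, forces in N, time in s.
With the tool pointing down it reaches from about 350 to 925 mm from the base axis. Payload 6.4 kg.
Tool frame: the origin (TCP) lies between the finger pads; the fingertips stand 14 mm ahead of it and the grasp point (between the pads) lies 5 mm behind it; z points along the fingers, y is the direction in which the jaws open and shut (so a half turn about z gives the same grasp; the last joint's range is limited). The gripper opens to 94 mm and grips with 3 to 60 N. Pads are 16 mm wide; open, the fingers measure 119 mm over their backs; the gripper's body (75 mm by 177 mm) begins 78 mm behind the grasp point.
Start: joints at [58.149, 14.043, 89.255, -0, 76.702, -9.975], TCP at [242.182, 603.209, 219.455] pointing down, gripper open.
Joint ranges: [-179.41, 179.41], [-58.25, 129.5], [7.25, 145.43], [-54.29, 234.29], [11.92, 165.04], [-157.13, 157.13]. Speed limits (degrees/s): [147.25, 147.25, 180, 180, 180, 180].

## Interface

Orientations are given as [roll, pitch, yaw] about the fixed x, y, z axes, in that order (R = Rz(yaw) Ry(pitch) Rx(roll)).
In Python, from rig import ctrl gives the robot as it stands. The module is installed in compiled form; this text tells all that it offers.
- The arm moves only by the tool apply_moves, never from a script. Its argument "increments" is a list of rows, each a list of 2 entries, a list of its own where there are three numbers: the shift along the world's x, y, z in units of 20 mm (1.0 is 20 mm), then the turn, a rotation vector about the world's x, y, z in units of 6 degrees (1.0 is 6 degrees). In form: [[[x, y, z], [wx, wy, wz]], ...]. A call has 1 to 12 rows; each row shifts and turns the pose as measured when the row begins; what a row does not reach is not made up. A row lasts 1/8 s, in which the tool goes at most 62.5 mm and 10.7 degrees, less where a joint would pass 70% of its speed; a pose out of reach is approached as far as the arm can. A call with a number of a shift or a turn outside -1 to 1 is refused whole. A call with a gripper value outside its range is refused whole. "hand" is the closure, from 0 (fully open) to 1 (shut), set as the call begins (left out, the last holds). The fingers move at their own pace and stop on an object; "squeeze" is the grip in N (left out, the last holds). Time passes only in rows, so rows that do not move let the fingers close. It gives the time, the measured TCP pose, the force and the opening at its end, in the units of the state.
- ctrl.observe(): the state, without advancing time (a new reading comes with each control period).
- ctrl.snapshot(name): name is "scene" or "top"; returns the picture (420x560x3 uint8, red, green, blue); there is no depth.
- ctrl.camera_model(name): a dict with "K" (3x3 intrinsics, pixels), "cam_to_world" (4x4, takes a point from camera to world coordinates). Camera axes: x right, y up, looking along -z (the intrinsics and any distortion apply to the point x, -y, -z); pixel columns grow to the right and rows downward; lengths in mm; the calibration is good to about 2 mm. A picture is of the moment at which its call begins. camera_model takes no time and is no camera call.
- ctrl.finish_job(): hands the job in, once; it reports no verdict.
The state is a dict: "time": time; "joint_pos": joint angles; "qd": joint speeds; "effort": joint torques, N m; "tool_pos": TCP position; "orientation": TCP orientation; "force": force on the tool from outside, world axes, zero at the start; "ft_torque": the same for the moment, N m; "opening": finger opening in mm.
Only numpy, scipy, OpenCV 4.12 (cv2) and the standard library are available. Lean on these libraries where they do the work, as an engineer would, in place of code of your own. Each camera call takes 0.05 s, during which the arm holds its last target.

## Working session

There is one attempt and no reset: what is moved stays moved. The work goes in short steps, Python scripts to look and compute and a tool call to move; the robot and the scene stay as the last step left them, time stands still between calls to the robot, and variables do not carry over. Pictures are saved under pics/ and viewed, and the job is handed in when it is done.

Besides the shell and the picture viewer there is one more tool, called after "Call:" in YAML: its name, and indented under it one key for each argument. apply_moves: Moves the arm, as the interface text tells. Its arguments: {"type":"object","properties":{"increments":{"type":"array","items":{"type":"array"}},"hand":{"type":"number"},"squeeze":{"type":"number"}},"required":["increments"]}

```bash
mkdir -p pics; python3 - <<'E'
from rig import ctrl
import cv2, numpy as np
print(ctrl.observe())
for n in("scene","top"):
    im=ctrl.snapshot(n); cv2.imwrite(f"pics/{n}0.png",im[:,:,::-1]); m=ctrl.camera_model(n); print(n,m)
E
```

```text
{'time': 0.0, 'joint_pos': array([ 5.81478690e+01,  1.40812065e+01,  8.93241034e+01, -1.04105610e-03,
        7.67035759e+01, -9.97639839e+00]), 'qd': array([ 0.02484612, -0.01030002,  0.01241637,  0.03964961, -0.06858076,
        0.01397327]), 'effort': array([ 1.05756221e-04, -4.15833271e+01, -3.14604878e+01,  6.84965006e-02,
        3.31799244e-02, -5.99828309e-05]), 'tool_pos': array([241.887816  , 602.69192856, 218.3854489 ]), 'orientation': array([-1.79892585e+02, -1.78662702e-02,  1.58124491e+02]), 'force': array([-0.77458999, -0.06025057, -0.20706413]), 'ft_torque': array([ 0.04609886,  0.02192737, -0.0514103 ]), 'opening': 93.97835748873985}
scene {'K': array([[481.76242244,   0.        , 282.06674663],
       [  0.        , 481.76242244, 211.08457272],
       [  0.        ,   0.        ,   1.        ]]), 'cam_to_world': array([[ 7.01360650e-01, -5.22547205e-01,  4.84806824e-01,
         1.32071659e+03],
       [ 7.12638871e-01,  4.99281864e-01, -4.92811790e-01,
        -7.15253650e+02],
       [ 1.54621687e-02,  6.91130985e-01,  7.22564103e-01,
         1.13235495e+03],
       [ 0.00000000e+00,  0.00000000e+00,  0.00000000e+00,
         1.00000000e+00]])}
top {'K': array([[444.42575511,   0.        , 274.10339978],
       [  0.        , 444.42575511, 207.90662211],
       [  0.        ,   0.        ,   1.        ]]), 'cam_to_world': array([[-5.40805266e-03,  9.95917268e-01, -9.01085339e-02,
         5.29407125e+02],
       [-9.99593519e-01, -7.90632962e-03, -2.73913657e-02,
        -6.13191714e+00],
       [-2.79919618e-02,  8.99237726e-02,  9.95555204e-01,
         1.15145243e+03],
       [ 0.00000000e+00,  0.00000000e+00,  0.00000000e+00,
         1.00000000e+00]])}
```

View pics/scene0.png

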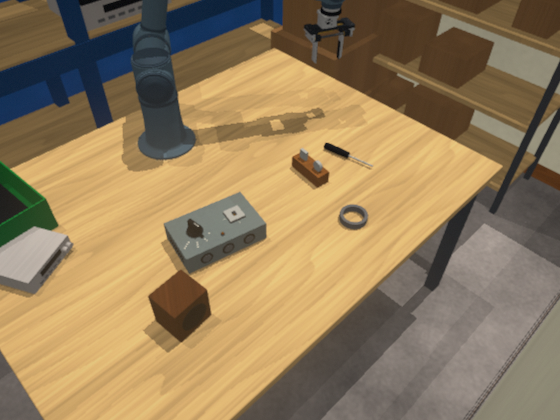

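View pics/top0.png

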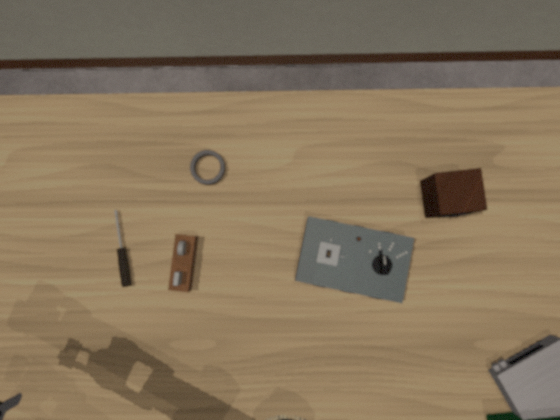

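The box sits near top-view (355,260), with the lock plate at (329,254) and the dial at (382,264). The key stand is at (183,263). I'll zoom in on each.

```bash
python3 - <<'E'
import cv2, numpy as np
t=cv2.imread("pics/top0.png"); s=cv2.imread("pics/scene0.png")
def z(im,x0,y0,x1,y1,f): return cv2.resize(im[y0:y1,x0:x1],None,fx=f,fy=f,interpolation=cv2.INTER_CUBIC)
cv2.imwrite("pics/tz1.png",z(t,290,210,420,305,6))
cv2.imwrite("pics/tz2.png",z(t,155,225,215,300,8))
cv2.imwrite("pics/sz1.png",z(s,160,190,275,275,6))
cv2.imwrite("pics/sz2.png",z(s,280,140,340,195,10))
E
```

```text
(no output)
```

View pics/tz1.png

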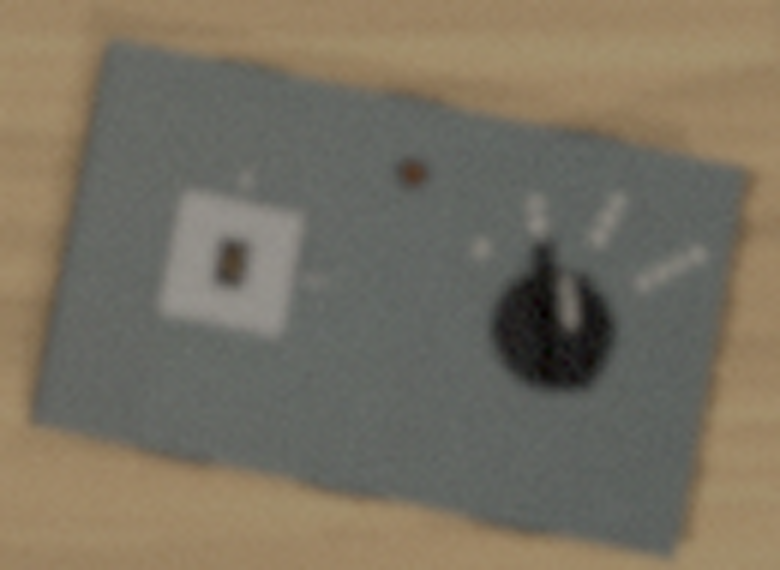

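View pics/tz2.png

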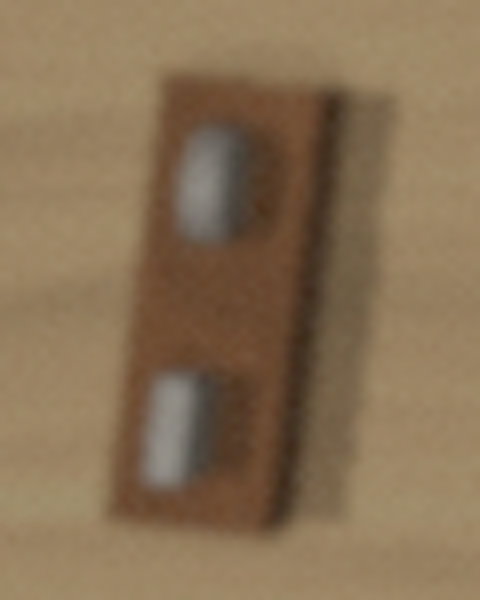

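View pics/sz1.png

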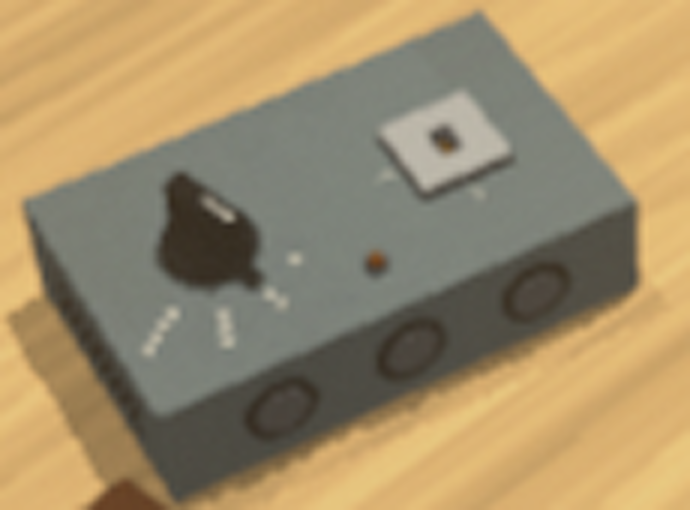

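View pics/sz2.png

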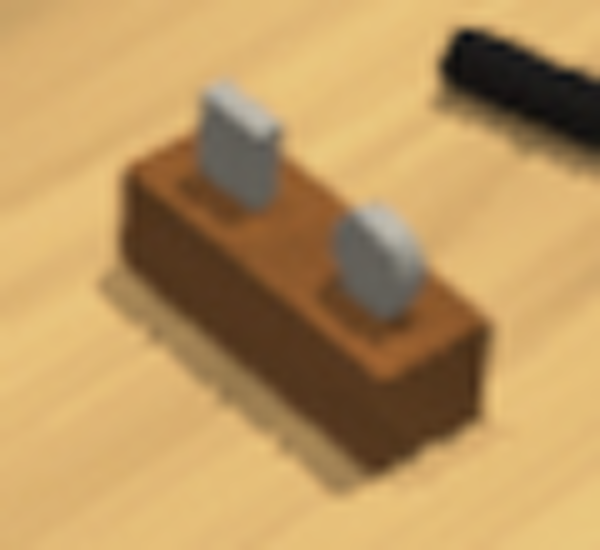

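The paddle key is in the near slot (the lower one in the top view). I'll measure the box, plate, dial line and keys by ray casting in both views.

```bash
cat > h.py <<'E'
import cv2, numpy as np, json
from rig import ctrl
CM={n:ctrl.camera_model(n) for n in("scene","top")}
def ray(n,uv):
    m=CM[n];K=m["K"];T=m["cam_to_world"]
    uv=np.atleast_2d(np.array(uv,float))
    d=np.c_[(uv[:,0]-K[0,2])/K[0,0],-(uv[:,1]-K[1,2])/K[1,1],-np.ones(len(uv))]@T[:3,:3].T
    return T[:3,3],d
def onz(n,uv,z):
    o,d=ray(n,uv); return o+d*((z-o[2])/d[:,2])[:,None]
def proj(n,P):
    m=CM[n];K=m["K"];T=m["cam_to_world"]
    c=(np.atleast_2d(P)-T[:3,3])@T[:3,:3]
    return np.c_[K[0,0]*c[:,0]/-c[:,2]+K[0,2],K[1,1]*-c[:,1]/-c[:,2]+K[1,2]]
def comps(mask,roi,mn=3):
    m=np.zeros(mask.shape,np.uint8);x0,y0,x1,y1=roi;m[y0:y1,x0:x1]=mask[y0:y1,x0:x1].astype(np.uint8)
    n,l,s,c=cv2.connectedComponentsWithStats(m,connectivity=8)
    return [(s[i,4],c[i],np.argwhere(l==i)[:,::-1]) for i in range(1,n) if s[i,4]>=mn]
def rect(px,n,z):
    w=onz(n,px,z)[:,:2].astype(np.float32); return cv2.minAreaRect(w)
E
python3 - <<'E'
from h import *
np.set_printoptions(precision=1,suppress=True)
t=cv2.imread("pics/top0.png");s=cv2.imread("pics/scene0.png")
for n,im,roi,roik in(("top",t,(290,210,420,305),(165,228,205,298)),("scene",s,(160,190,275,275),(285,143,335,190))):
    hsv=cv2.cvtColor(im,cv2.COLOR_BGR2HSV).astype(int);b=im.astype(int)
    g=(b[:,:,0]-b[:,:,2]>-12)
    for a,c,p in comps(g,roi,400): 
        print(n,"box",a,c,rect(p,n,70))
    print(n,"bright max",b[roi[1]:roi[3],roi[0]:roi[2]].min(2).max())
    w=(b.min(2)>125)&(hsv[:,:,1]<50)
    for a,c,p in comps(w,roi,3):
        print(n,"white",a,c,onz(n,c,70)[0],"| rect78" ,rect(p,n,78) if a>60 else (onz(n,c,110)[0],rect(p,n,110)))
    k=(hsv[:,:,1]<60)
    for a,c,p in comps(k,roik,15): print(n,"key",a,c,onz(n,c,82)[0],rect(p,n,82))
    w=((hsv[:,:,0]<13)&(hsv[:,:,1]>100))
    for a,c,p in comps(w,roik,150): print(n,"stand",a,c,rect(p,n,46))
E
```

```text
top box 6957 [354.6 259.2] ((503.1257629394531, -168.585693359375), (258.2939453125, 158.17803955078125), 77.8046646118164)
top bright max 142
top white 327 [328.  253.5] [ 515.7 -105.9   70. ] | rect78 ((516.24560546875, -105.42276000976562), (47.28805160522461, 47.854248046875), 78.86677551269531)
top key 91 [180.8 247.7] [531.7 248.9  82. ] ((532.1104125976562, 249.66468811035156), (31.326030731201172, 16.985746383666992), 0.7412406802177429)
top key 94 [176.6 278.4] [458.5 258.2  82. ] ((458.1894836425781, 258.30499267578125), (30.900707244873047, 16.88784408569336), 0.7881604433059692)
scene box 3410 [212.9 229.6] ((526.161376953125, -181.65579223632812), (265.6117858886719, 201.03138732910156), 77.9052963256836)
scene bright max 171
scene white 214 [233.6 212.4] [ 510.2 -101.    70. ] | rect78 ((516.2794189453125, -105.0063247680664), (53.187225341796875, 54.481048583984375), 79.23113250732422)
scene white 9 [223.4 218.9] [ 509.6 -140.5   70. ] | rect78 (array([ 540.1, -162.1,  110. ]), ((540.55810546875, -162.28286743164062), (8.632112503051758, 7.857582092285156), 46.28009033
[... 733 characters left out ...]
17969), (8.524213790893555, 30.16888999938965), 25.11514663696289))
scene white 23 [197.2 244.2] [ 533.8 -257.6   70. ] | rect78 (array([ 563.4, -274.9,  110. ]), ((563.3612060546875, -273.7211608886719), (8.134322166442871, 22.43238639831543), 52.483638763427734))
scene key 43 [329.8 146.7] [510.2 337.6  82. ] ((511.3786926269531, 337.5401306152344), (45.0529899597168, 23.097633361816406), 10.927751541137695)
scene key 66 [303.3 153.9] [473.7 242.8  82. ] ((472.2657470703125, 244.31527709960938), (24.24462890625, 57.23234176635742), 37.3671875)
scene key 63 [317.5 165.3] [547.3 233.8  82. ] ((547.8088989257812, 233.5243682861328), (23.339706420898438, 45.82463073730469), 42.831424713134766)
```

```bash
python3 - <<'E'
from h import *
np.set_printoptions(precision=1,suppress=True)
a=onz("top",[[383.8,255.8],[385.3,265]],110); b=onz("scene",[[193.3,222.5],[199.2,226.7]],110)
ang=lambda v:np.degrees(np.arctan2(v[1],v[0]))
print(a,ang((a[0]-a[1])),b,ang(b[1]-b[0]))
ax=np.array([490,-232.2])
for nm,uv in dict(one=(209+0.2,233),).items(): pass
# dots from zoom views
tz=lambda x,y:(290+(x-2.5)/6,210+(y-2.5)/6)
sz=lambda x,y:(160+(x-2.5)/6,190+(y-2.5)/6)
for nm,uvt,uvs in(("1",(481,248),(295,259)),("2",(536,215),(274,297)),("3",(607,220),(225,328)),("4",(672,270),(160,332))):
    p=onz("top",[tz(*uvt)],70)[0];q=onz("scene",[sz(*uvs)],70)[0]
    print(nm,p,ang(p[:2]-ax),np.linalg.norm(p[:2]-ax),q,ang(q[:2]-ax))
print(proj("top",[[490,-232.2,110],[490,-232.2,80],[458,258,82]]),proj("scene",[[490,-232.2,110],[490,-232.2,80]]))
# key tops: triangulate top-face centre. top zoom key head top quad / scene
tk=lambda x,y:(155+(x-3.5)/8,225+(y-3.5)/8)
sk=lambda x,y:(280+(x-4.5)/10,140+(y-4.5)/10)
# stand top corners in top view at z46
c=onz("top",[tk(163,78),tk(328,92),tk(265,528),tk(110,515)],46);print("stand top",c,c.mean(0),ang(c[0]-c[3]),ang(c[1]-c[2]),np.linalg.norm(c[0]-c[3]),np.linalg.norm(c[0]-c[1]))
c=onz("scene",[sk(132,172),sk(385,380),sk(488,320),sk(210,120)],46);print("stand scene",c,c.mean(0),ang(c[1]-c[0]))
k=onz("top",[tk(160,372),tk(190,375),tk(172,488),tk(142,484)],82);print("key top face",k,k.mean(0),ang(k[0]-k[3]))
k=onz("scene",[sk(205,92),sk(232,82),sk(282,128),sk(260,140)],82);print("key sc face",k,k.mean(0),ang(k[3]-k[0]))
E
```

```text
[[ 510.3 -230.9  110. ]
 [ 489.2 -233.8  110. ]] 7.707711327662796 [[ 491.5 -233.3  110. ]
 [ 515.9 -231.1  110. ]] 5.1894325687812355
1 [ 521.4 -206.3   70. ] 39.504918261644725 40.756267603837586 [ 522.5 -206.7   70. ] 38.143538674110154
2 [ 534.5 -228.6   70. ] 4.6666176136328 44.670948904753345 [ 534.5 -229.1   70. ] 3.9755768300974004
3 [ 532.4 -256.8   70. ] -30.170366640430522 49.004302735674855 [ 533.7 -257.9   70. ] -30.45266933522175
4 [ 512.3 -282.1   70. ] -65.93514184018595 54.64525064195599 [ 514.4 -281.6   70. ] -63.73228411604853
[[384.6 264.6]
 [381.8 264.2]
 [176.6 278.6]] [[193.3 222. ]
 [194.5 229. ]]
stand top [[565.1 272.7  46. ]
 [560.4 220.8  46. ]
 [426.1 239.   46. ]
 [430.2 287.2  46. ]] [495.5 254.9  46. ] -6.136880990646095 -7.690869618863405 135.673027985594 52.110912143995286
stand scene [[430.1 237.3  46. ]
 [564.3 221.8  46. ]
 [568.  269.5  46. ]
 [429.1 277.7  46. ]] [497.9 251.6  46. ] -6.571988290700712
key top face [[475.8 263.2  82. ]
 [474.9 254.2  82. ]
 [441.4 259.1  82. ]
 [442.6 268.2  82. ]] [458.7 261.2  82. ] -8.441564978884339
key sc face [[446.9 254.5  82. ]
 [449.5 265.2  82. ]
 [478.6 259.6  82. ]
 [477.8 249.5  82. ]] [463.2 257.2  82. ] -9.167888475132514
```

Measured:
- **Lock:** (516,-105), with the box yaw about -11.7°.
- **Dial:** axis about (490,-232.5), pointer at +4.5° world, which is two dots. Three dots is at about -30°.
- **Key:** about (460,258.5), yaw about -7.5°.

I'll move towards the dial first.

Call:
apply_moves:
  increments:
    - [[0.3,-1,0],[0,0,0.1]]
    - [[0.3,-1,0],[0,0,0.1]]
    - [[0.3,-1,0],[0,0,0.1]]
    - [[0.3,-1,0],[0,0,0.1]]
    - [[0.3,-1,0],[0,0,0.1]]
    - [[0.3,-1,0],[0,0,0.1]]
    - [[0.3,-1,0],[0,0,0.1]]
    - [[0.3,-1,0],[0,0,0.1]]
    - [[0.3,-1,0],[0,0,0.1]]
    - [[0.3,-1,0],[0,0,0.1]]
    - [[0.3,-1,0],[0,0,0.1]]
    - [[0.3,-1,0],[0,0,0.1]]
  hand: 0

```text
time: 1.6
tool_pos: [312.4, 353.0, 211.9]
orientation: [-179.3, -0.3, 165.7]
force: [-0.3, -0.5, 0.7]
opening: 94.1
```

Call:
apply_moves:
  increments:
    - [[0.3,-1,0.03],[0,0,0.1]]
    - [[0.3,-1,0.03],[0,0,0.1]]
    - [[0.3,-1,0.03],[0,0,0.1]]
    - [[0.3,-1,0.03],[0,0,0.1]]
    - [[0.3,-1,0.03],[0,0,0.1]]
    - [[0.3,-1,0.03],[0,0,0.1]]
    - [[0.3,-1,0.03],[0,0,0.1]]
    - [[0.3,-1,0.03],[0,0,0.1]]
    - [[0.3,-1,0.03],[0,0,0.1]]
    - [[0.3,-1,0.03],[0,0,0.1]]
    - [[0.3,-1,0.03],[0,0,0.1]]
    - [[0.3,-1,0.03],[0,0,0.1]]

```text
time: 3.1
tool_pos: [382.4, 103.9, 214.6]
orientation: [-179.1, -0.6, 173.2]
force: [0.7, 0.2, -0.5]
opening: 93.6
```

Call:
apply_moves:
  increments:
    - [[0.3,-1,0.03],[0,0,0.1]]
    - [[0.3,-1,0.03],[0,0,0.1]]
    - [[0.3,-1,0.03],[0,0,0.1]]
    - [[0.3,-1,0.03],[0,0,0.1]]
    - [[0.3,-1,0.03],[0,0,0.1]]
    - [[0.3,-1,0.03],[0,0,0.1]]
    - [[0.3,-1,0.03],[0,0,0.1]]
    - [[0.3,-1,0.03],[0,0,0.1]]
    - [[0.3,-1,0.03],[0,0,0.1]]
    - [[0.3,-1,0.03],[0,0,0.1]]
    - [[0.3,-1,0.03],[0,0,0.1]]
    - [[0.3,-1,0.03],[0,0,0.1]]

```text
time: 4.6
tool_pos: [452.7, -143.4, 217.4]
orientation: [-179.3, -1.1, -179.4]
force: [0.4, 0.3, -0.2]
opening: 94.0
```

```bash
cat >> h.py <<'E'
from scipy.spatial.transform import Rotation as Ro
def need(x,y,z,yaw):
    s=ctrl.observe(); R=Ro.from_euler('xyz',s["orientation"],degrees=True)
    rv=(Ro.from_euler('xyz',[180,0,yaw],degrees=True)*R.inv()).as_rotvec(degrees=True)
    print("t",round(s["time"],2),"pos",s["tool_pos"].round(1),"ori",s["orientation"].round(1),"F",s["force"].round(1),"open",round(s["opening"],1),"M",s["ft_torque"].round(2))
    print("units shift",((np.array([x,y,z])-s["tool_pos"])/20).round(2),"turn",(rv/6).round(2))
E
python3 -c "
from h import *
need(490.3,-232.5,99,184.5)"
```

```text
t 4.6 pos [ 452.7 -143.4  217.4] ori [-179.3   -1.1 -179.4] F [ 0.4  0.3 -0.2] open 94.0 M [ 0.03 -0.01 -0.02]
units shift [ 1.88 -4.46 -5.92] turn [ 0.13 -0.17  0.65]
```

Call:
apply_moves:
  increments:
    - [[0.35,-0.85,-0.4],[0.03,-0.03,0.1]]
    - [[0.35,-0.85,-0.4],[0.03,-0.03,0.15]]
    - [[0.35,-0.85,-0.4],[0.03,-0.03,0.15]]
    - [[0.35,-0.85,-0.6],[0.03,-0.03,0.15]]
    - [[0.3,-0.8,-0.6],[0.03,-0.03,0.1]]
    - [[0.1,-0.3,-0.6],[0,0,0]]
    - [[0,0,-0.6],[0,0,0]]
    - [[0,0,0],[0,0,0]]
    - [[0,0,0],[0,0,0]]

```text
time: 5.72
tool_pos: [487.9, -235.1, 140.0]
orientation: [179.6, -0.3, -175.5]
force: [0.4, -1.3, -0.3]
opening: 94.1
```

```bash
python3 -c "
from h import *
need(490.3,-232.5,99,184.5)"
```

```text
t 5.72 pos [ 487.9 -235.1  140. ] ori [ 179.6   -0.3 -175.5] F [ 0.4 -1.3 -0.3] open 94.1 M [0.06 0.02 0.07]
units shift [ 0.12  0.13 -2.05] turn [-0.06 -0.05 -0.01]
```

Call:
apply_moves:
  increments:
    - [[0.12,0.13,-0.5],[-0.05,-0.05,0]]
    - [[0,0,-0.5],[0,0,0]]
    - [[0,0,-0.5],[0,0,0]]
    - [[0,0,-0.4],[0,0,0]]
    - [[0,0,-0.1],[0,0,0]]
    - [[0,0,0],[0,0,0]]

```text
time: 6.48
tool_pos: [490.6, -231.8, 97.7]
orientation: [-180.0, 0.0, -175.4]
force: [0.2, -0.0, 0.5]
opening: 94.0
```

```bash
python3 -c "
from h import *
need(490.3,-232.5,99,184.5)"
```

```text
t 6.47 pos [ 490.6 -231.8   97.7] ori [-180.     0.  -175.4] F [ 0.2 -0.   0.5] open 94.0 M [0.06 0.03 0.  ]
units shift [-0.01 -0.04  0.07] turn [-0.    0.01 -0.01]
```

Call:
apply_moves:
  increments:
    - [[0,0,0.05],[0,0,0]]
    - [[0,0,0],[0,0,0]]
    - [[0,0,0],[0,0,0]]
    - [[0,0,0],[0,0,0]]
    - [[0,0,0],[0,0,0]]
    - [[0,0,0],[0,0,0]]
  hand: 1
  squeeze: 20

```text
time: 7.22
tool_pos: [491.3, -232.3, 99.9]
orientation: [-179.9, 0.1, -175.4]
force: [0.1, -0.5, 0.2]
opening: 37.2
```

```bash
python3 -c "
from h import *
need(490.3,-232.5,99,150)"
```

```text
t 7.22 pos [ 491.3 -232.3   99.9] ori [-1.799e+02  1.000e-01 -1.754e+02] F [ 0.1 -0.5  0.2] open 37.2 M [-0.   -0.01 -0.06]
units shift [-0.05 -0.01 -0.05] turn [ 0.02  0.02 -5.76]
```

Call:
apply_moves:
  increments:
    - [[-0.05,0,-0.05],[0,0,0]]
    - [[0,0,0],[0,0,0]]
    - [[0,0,0],[0,0,0]]
    - [[0,0,0],[0,0,0]]

```text
time: 7.72
tool_pos: [490.2, -232.9, 98.9]
orientation: [-179.8, 0.1, -175.4]
force: [-0.2, 0.1, 0.6]
opening: 13.7
```

```bash
python3 -c "
from h import *
need(490.3,-232.5,99,150)"
```

```text
t 7.72 pos [ 490.2 -232.9   98.9] ori [-1.798e+02  1.000e-01 -1.754e+02] F [-0.2  0.1  0.6] open 13.7 M [ 0.07 -0.02 -0.01]
units shift [0.   0.02 0.01] turn [ 0.03  0.02 -5.76]
```

Call:
apply_moves:
  increments:
    - [[0,0,0],[0,0,-0.5]]
    - [[0,0,0],[0,0,-0.6]]
    - [[0,0,0],[0,0,-0.6]]
    - [[0,0,0],[0,0,-0.6]]
    - [[0,0,0],[0,0,-0.6]]
    - [[0,0,0],[0,0,-0.6]]
    - [[0,0,0],[0,0,-0.6]]
    - [[0,0,0],[0,0,-0.6]]
    - [[0,0,0],[0,0,-0.6]]
    - [[0,0,0],[0,0,-0.3]]
    - [[0,0,0],[0,0,0]]

```text
time: 9.1
tool_pos: [490.2, -233.3, 98.8]
orientation: [-179.9, 0.1, 149.8]
force: [0.6, -1.6, 0.7]
opening: 14.0
```

```bash
python3 -c "
from h import *
need(490.3,-232.5,99,150)"
```

```text
t 9.1 pos [ 490.2 -233.3   98.8] ori [-1.799e+02  1.000e-01  1.498e+02] F [ 0.6 -1.6  0.7] open 14.0 M [-0.17  0.01 -0.03]
units shift [0.01 0.04 0.01] turn [0.03 0.01 0.03]
```

Turned by 34.8°. I'll release and retreat upwards, then check.

Call:
apply_moves:
  increments:
    - [[0,0,0],[0,0,0]]
    - [[0,0,0],[0,0,0]]
    - [[0,0,0],[0,0,0]]
    - [[0,0,0],[0,0,0]]
    - [[0,0,0.6],[0,0,0]]
    - [[0,0,1],[0,0,0]]
    - [[0,0,1],[0,0,0]]
    - [[0,0,1],[0,0,0]]
    - [[0,0.5,1],[0,0,0]]
    - [[0,1,1],[0,0,0.2]]
    - [[0,1,0.5],[0,0,0.2]]
    - [[0,1,0],[0,0,0.2]]
  hand: 0

```text
time: 10.6
tool_pos: [490.6, -161.3, 230.3]
orientation: [-179.9, 0.4, 153.5]
force: [0.4, -0.5, -0.1]
opening: 94.1
```

Call:
apply_moves:
  increments:
    - [[0,1,0],[0,0,0.2]]
    - [[0,1,0],[0,0,0.2]]
    - [[0,1,0],[0,0,0.2]]
    - [[0,1,0],[0,0,0.2]]
    - [[0,1,0],[0,0,0.2]]
    - [[0,1,0],[0,0,0.2]]
    - [[0,1,0],[0,0,0.2]]
    - [[0,1,0],[0,0,0.2]]
    - [[0,1,0],[0,0,0.2]]
    - [[0,1,0],[0,0,0.2]]
    - [[0,1,0],[0,0,0.2]]
    - [[0,1,0],[0,0,0.2]]

```text
time: 12.1
tool_pos: [481.6, 98.3, 218.0]
orientation: [-179.9, -0.9, 169.2]
force: [-1.0, 0.8, 0.1]
opening: 94.2
```

```bash
python3 - <<'E'
from h import *
need(460,258.5,64,172.5)
o=[]
for n in("scene","top"):
    im=ctrl.snapshot(n)[:,:,::-1]; cv2.imwrite(f"pics/{n}1.png",im)
    x0,y0,x1,y1=(160,190,275,275) if n=="scene" else (300,210,415,295)
    o.append(cv2.resize(im[y0:y1,x0:x1],None,fx=5,fy=5,interpolation=cv2.INTER_CUBIC)[:,:])
cv2.imwrite("pics/d1.png",cv2.resize(np.hstack(o),(800,296)))
E
```

```text
t 12.1 pos [481.6  98.3 218. ] ori [-179.9   -0.9  169.2] F [-1.   0.8  0.1] open 94.2 M [ 0.03 -0.05 -0.01]
units shift [-1.08  8.01 -7.7 ] turn [-0.   -0.15  0.55]
```

View pics/d1.png

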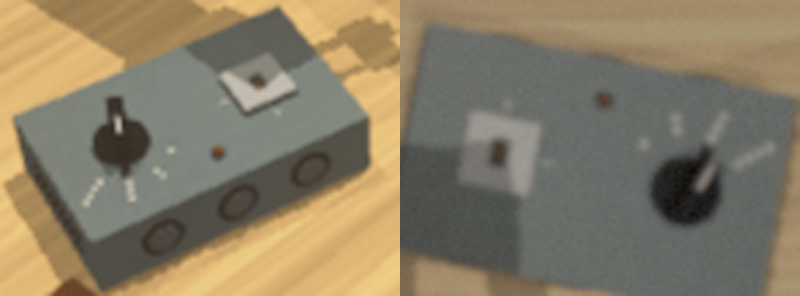

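The white line now points at the three-dot row in both views. On to the key.

Call:
apply_moves:
  increments:
    - [[-0.1,1,0],[0,-0.02,0.1]]
    - [[-0.1,1,0],[0,-0.02,0.1]]
    - [[-0.1,1,0],[0,-0.02,0.1]]
    - [[-0.1,1,-0.6],[0,-0.02,0.1]]
    - [[-0.1,1,-0.8],[0,-0.02,0.1]]
    - [[-0.1,1,-0.8],[0,-0.02,0]]
    - [[-0.1,0.9,-0.8],[0,0,0]]
    - [[-0.1,0.5,-0.8],[0,0,0]]
    - [[0,0,-0.7],[0,0,0]]
    - [[0,0,0],[0,0,0]]
    - [[0,0,0],[0,0,0]]

```text
time: 13.58
tool_pos: [462.3, 248.1, 120.2]
orientation: [-179.7, -0.4, 172.2]
force: [0.8, 0.1, 0.6]
opening: 94.0
```

```bash
python3 - <<'E'
from h import *
need(460,258.5,64,172.5)
E
```

```text
t 13.57 pos [462.3 248.1 120.2] ori [-179.7   -0.4  172.2] F [0.8 0.1 0.6] open 94.0 M [ 0.02 -0.04 -0.05]
units shift [-0.12  0.52 -2.81] turn [ 0.04 -0.08  0.04]
```

Call:
apply_moves:
  increments:
    - [[-0.12,0.5,-0.5],[0.04,-0.06,0.04]]
    - [[0,0,-0.6],[0,0,0]]
    - [[0,0,-0.6],[0,0,0]]
    - [[0,0,-0.6],[0,0,0]]
    - [[0,0,-0.25],[0,0,0]]
    - [[0,0,0],[0,0,0]]

```text
time: 14.32
tool_pos: [460.2, 258.3, 66.1]
orientation: [180.0, -0.0, 172.4]
force: [0.2, 0.1, -0.3]
opening: 94.2
```

```bash
python3 - <<'E'
from h import *
need(460,258.5,64,172.5)
E
```

```text
t 14.32 pos [460.2 258.3  66.1] ori [180.   -0.  172.4] F [ 0.2  0.1 -0.3] open 94.2 M [ 0.01 -0.03 -0.05]
units shift [-0.01  0.01 -0.11] turn [-0.   -0.    0.01]
```

Call:
apply_moves:
  increments:
    - [[0,0,-0.08],[0,0,0]]
    - [[0,0,0],[0,0,0]]
    - [[0,0,0],[0,0,0]]
    - [[0,0,0],[0,0,0]]
    - [[0,0,0],[0,0,0]]
    - [[0,0,0],[0,0,0]]
    - [[0,0,0],[0,0,0]]
  hand: 1
  squeeze: 6

```text
time: 15.2
tool_pos: [461.3, 258.6, 65.8]
orientation: [179.9, 0.1, 172.4]
force: [-0.4, 0.2, 0.4]
opening: 27.4
```

```bash
python3 - <<'E'
from h import *
need(460,258.5,64,172.5)
o=[]
for n in("scene","top"):
    im=ctrl.snapshot(n)[:,:,::-1]; cv2.imwrite(f"pics/{n}2.png",im)
    x0,y0,x1,y1=(260,100,360,200) if n=="scene" else (135,220,235,320)
    o.append(cv2.resize(im[y0:y1,x0:x1],None,fx=4,fy=4,interpolation=cv2.INTER_CUBIC))
cv2.imwrite("pics/k2.png",np.hstack(o))
E
```

```text
t 15.2 pos [461.3 258.6  65.8] ori [1.799e+02 1.000e-01 1.724e+02] F [-0.4  0.2  0.4] open 27.4 M [-0.01 -0.02  0.02]
units shift [-0.06 -0.   -0.09] turn [-0.01  0.02  0.01]
```

View pics/k2.png

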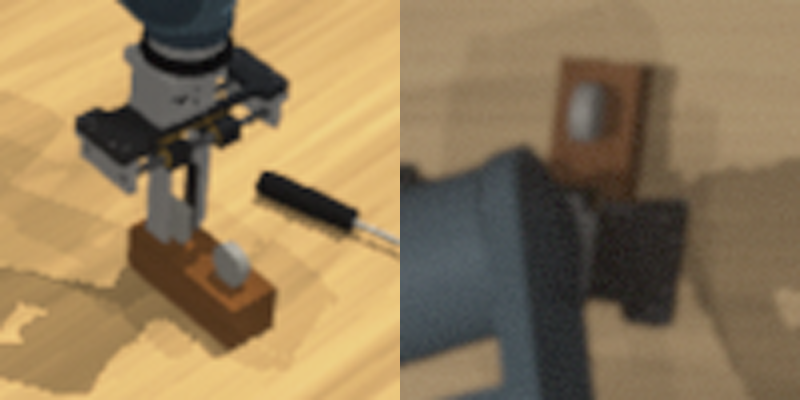

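The fingers straddle the paddle key and are still closing. The spare key is clear of them.

Call:
apply_moves:
  increments:
    - [[-0.04,0,-0.08],[0,0,0]]
    - [[0,0,0],[0,0,0]]
    - [[0,0,0],[0,0,0]]
    - [[0,0,0],[0,0,0]]

```text
time: 15.8
tool_pos: [461.1, 259.2, 64.8]
orientation: [179.8, 0.2, 172.4]
force: [0.1, 1.3, 1.0]
opening: 12.1
```

```bash
python3 - <<'E'
from h import *
need(460,258.5,64,172.5)
E
```

```text
t 15.8 pos [461.1 259.2  64.8] ori [179.8   0.2 172.4] F [0.1 1.3 1. ] open 12.1 M [ 0.12 -0.    0.05]
units shift [-0.06 -0.04 -0.04] turn [-0.02  0.04  0.01]
```

Call:
apply_moves:
  increments:
    - [[0,0,0],[0,0,0]]
    - [[0,0,0],[0,0,0]]
    - [[0,0,0],[0,0,0]]
    - [[0,0,0.2],[0,0,0]]
    - [[0,0,0.5],[0,0,0]]
    - [[0,0,0.6],[0,0,0]]
    - [[0,0,0.6],[0,0,0]]
    - [[0,0,0.8],[0,0,0]]
    - [[0,0,0.8],[0,0,0]]
    - [[0,0,0.8],[0,0,0]]
    - [[0,0,0.8],[0,0,0]]
  hand: 1
  squeeze: 50

```text
time: 17.18
tool_pos: [459.9, 258.5, 173.2]
orientation: [179.9, 0.1, 172.4]
force: [0.5, 0.2, -1.0]
opening: 11.5
```

```bash
python3 - <<'E'
from h import *
need(516,-105,155,168.3)
E
```

```text
t 17.18 pos [459.9 258.5 173.2] ori [1.799e+02 1.000e-01 1.724e+02] F [ 0.5  0.2 -1. ] open 11.5 M [0.04 0.02 0.03]
units shift [  2.8  -18.18  -0.91] turn [-0.01  0.02 -0.69]
```

Call:
apply_moves:
  increments:
    - [[0.1,-0.5,0.1],[0,0,0]]
    - [[0.15,-1,0.1],[0,0,-0.04]]
    - [[0.15,-1,0.1],[0,0,-0.04]]
    - [[0.15,-1,0.05],[0,0,-0.04]]
    - [[0.15,-1,0],[0,0,-0.04]]
    - [[0.15,-1,0],[0,0,-0.04]]
    - [[0.15,-1,0],[0,0,-0.04]]
    - [[0.15,-1,0],[0,0,-0.04]]
    - [[0.15,-1,0],[0,0,-0.04]]
    - [[0.15,-1,0],[0,0,-0.04]]
    - [[0.15,-1,0],[0,0,-0.04]]
    - [[0.15,-1,0],[0,0,-0.04]]

```text
time: 18.68
tool_pos: [491.7, 15.7, 176.9]
orientation: [-179.9, -0.4, 169.6]
force: [-0.1, 0.4, -1.3]
opening: 11.7
```

```bash
python3 - <<'E'
from h import *
need(516,-105,165,168.3)
E
```

```text
t 18.68 pos [491.7  15.7 176.9] ori [-179.9   -0.4  169.6] F [-0.1  0.4 -1.3] open 11.7 M [-0.    0.01  0.04]
units shift [ 1.22 -6.04 -0.6 ] turn [ 0.   -0.08 -0.22]
```

Call:
apply_moves:
  increments:
    - [[0.2,-1,0],[0,-0.02,-0.04]]
    - [[0.2,-1,0],[0,-0.02,-0.04]]
    - [[0.2,-1,0],[0,-0.02,-0.04]]
    - [[0.2,-1,-0.1],[0,-0.02,-0.04]]
    - [[0.2,-0.9,-0.2],[0,0,-0.04]]
    - [[0.1,-0.5,-0.2],[0,0,0]]
    - [[0,0,-0.1],[0,0,0]]
    - [[0,0,0],[0,0,0]]
    - [[0,0,0],[0,0,0]]

```text
time: 19.8
tool_pos: [510.4, -98.8, 160.5]
orientation: [180.0, -0.5, 168.2]
force: [0.4, -0.2, -1.7]
opening: 11.7
```

```bash
python3 - <<'E'
from h import *
need(516,-105,155,168.3)
o=[]
for n in("scene","top"):
    im=ctrl.snapshot(n)[:,:,::-1]; cv2.imwrite(f"pics/{n}3.png",im)
    x0,y0,x1,y1=(180,140,280,240) if n=="scene" else (280,210,380,310)
    o.append(cv2.resize(im[y0:y1,x0:x1],None,fx=4,fy=4,interpolation=cv2.INTER_CUBIC))
cv2.imwrite("pics/k3.png",np.hstack(o))
E
```

```text
t 19.8 pos [510.4 -98.8 160.5] ori [180.   -0.5 168.2] F [ 0.4 -0.2 -1.7] open 11.7 M [ 0.02  0.03 -0.02]
units shift [ 0.28 -0.31 -0.28] turn [-0.02 -0.07  0.01]
```

View pics/k3.png

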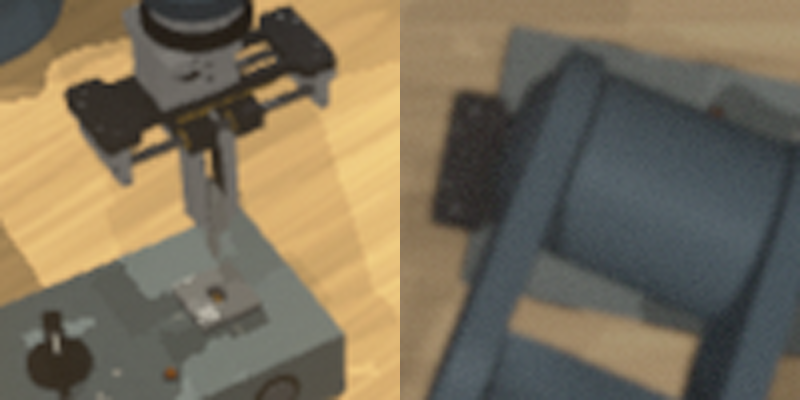

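```bash
python3 - <<'E'
from h import *
np.set_printoptions(precision=1,suppress=True)
print("tip pred",proj("scene",[[510.4,-98.8,104.7],[510.4,-98.8,141.7]]), "keyway",proj("scene",[[516.2,-105.2,78]]))
tz=lambda x,y:(290+(x-2.5)/6,210+(y-2.5)/6)
sz=lambda x,y:(160+(x-2.5)/6,190+(y-2.5)/6)
c=onz("top",[tz(180,190),tz(303,212),tz(283,340),tz(158,318)],78);print("plate top",c[:,:2],c.mean(0))
c=onz("scene",[sz(378,132),sz(463,90),sz(513,152),sz(428,194)],78);print("plate sc",c[:,:2],c.mean(0))
print("hole",onz("top",[tz(231,264)],78),onz("scene",[sz(445,138)],78))
im=cv2.imread("pics/scene3.png");x0,y0,x1,y1=215,175,255,220
cv2.imwrite("pics/k3z.png",cv2.resize(im[y0:y1,x0:x1],None,fx=13,fy=13,interpolation=cv2.INTER_CUBIC))
E
```

```text
tip pred [[233.6 204.1]
 [232.8 195.2]] keyway [[233.7 212.3]]
plate top [[ 545.3  -85.5]
 [ 536.2 -134.4]
 [ 485.5 -125.5]
 [ 494.4  -76. ]] [ 515.3 -105.3   78. ]
plate sc [[ 490.7 -127.4]
 [ 497.8  -77.2]
 [ 547.9  -87.6]
 [ 540.3 -136.7]] [ 519.2 -107.2   78. ]
hole [[ 515.7 -105.4   78. ]] [[ 517.1 -105.8   78. ]]
```

View pics/k3z.png

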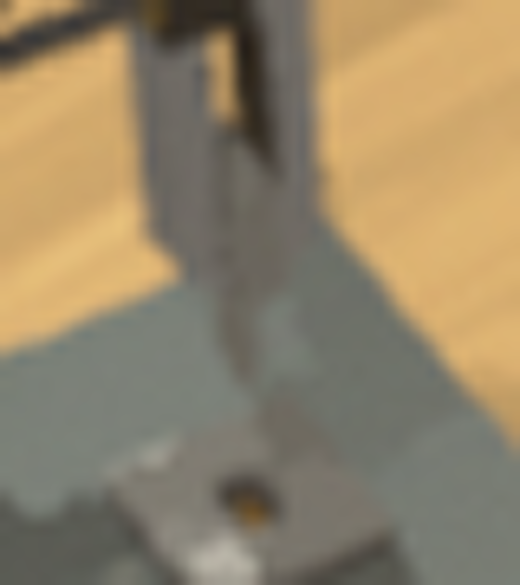

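The tip is seen at scene (233.7,204.2) and predicted at (233.6,204.1), so the key axis matches the TCP. The keyway is about (516.3,-105.4). I'll align over it.

Call:
apply_moves:
  increments:
    - [[0.15,-0.17,-0.2],[0,-0.03,0.05]]
    - [[0.15,-0.15,-0.2],[0,-0.03,0.03]]
    - [[0,0,0],[0,0,0]]
    - [[0,0,0],[0,0,0]]

```text
time: 20.4
tool_pos: [517.0, -105.3, 152.2]
orientation: [179.9, -0.1, 168.8]
force: [-0.1, -0.2, -1.5]
opening: 11.7
```

```bash
python3 - <<'E'
from h import *
need(516.3,-105.4,136,168.7)
im=ctrl.snapshot("scene")[:,:,::-1];x0,y0,x1,y1=215,175,255,220
cv2.imwrite("pics/k4z.png",cv2.resize(im[y0:y1,x0:x1],None,fx=13,fy=13,interpolation=cv2.INTER_CUBIC))
p=ctrl.observe()["tool_pos"]; print((proj("scene",[p-[0,0,55.8]])-[215,175])*13)
E
```

```text
t 20.4 pos [ 517.  -105.3  152.2] ori [ 1.799e+02 -1.000e-01  1.688e+02] F [-0.1 -0.2 -1.5] open 11.7 M [ 0.07  0.03 -0.04]
units shift [-0.04 -0.01 -0.81] turn [-0.02 -0.01 -0.01]
[[240.53996837 432.01475603]]
```

View pics/k4z.png

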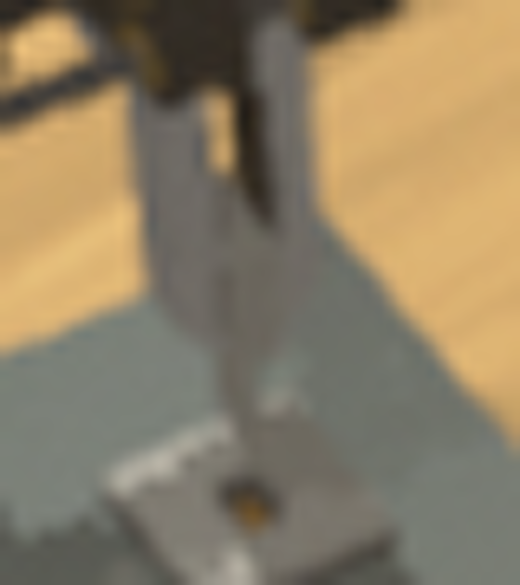

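Call:
apply_moves:
  increments:
    - [[-0.03,0,-0.4],[0,0,0]]
    - [[0,0,-0.4],[0,0,0]]
    - [[0,0,-0.2],[0,0,0]]
    - [[0,0,-0.15],[0,0,0]]
    - [[0,0,-0.15],[0,0,0]]
    - [[0,0,0],[0,0,0]]

```text
time: 21.2
tool_pos: [517.8, -105.8, 127.0]
orientation: [179.9, 0.1, 168.8]
force: [0.7, -0.1, -2.6]
opening: 11.8
```

```bash
python3 - <<'E'
from h import *
need(516.3,-105.4,120,168.7)
E
```

```text
t 21.2 pos [ 517.8 -105.8  127. ] ori [1.799e+02 1.000e-01 1.688e+02] F [ 0.7 -0.1 -2.6] open 11.8 M [-0.03 -0.21 -0.01]
units shift [-0.07  0.02 -0.35] turn [-0.01  0.02 -0.01]
```

Call:
apply_moves:
  increments:
    - [[0,0,-0.2],[0,0,0]]
    - [[0,0,-0.2],[0,0,0]]
    - [[0,0,-0.2],[0,0,0]]
    - [[0,0,0],[0,0,0]]

```text
time: 21.7
tool_pos: [518.1, -106.6, 114.4]
orientation: [-180.0, 0.2, 168.8]
force: [1.1, -1.6, -2.3]
opening: 11.7
```

```bash
python3 - <<'E'
from h import *
need(516.3,-105.4,97,168.7)
E
```

```text
t 21.7 pos [ 518.1 -106.6  114.4] ori [-180.     0.2  168.8] F [ 1.1 -1.6 -2.3] open 11.7 M [-0.33 -0.28 -0.02]
units shift [-0.09  0.06 -0.87] turn [ 0.01  0.03 -0.02]
```

Call:
apply_moves:
  increments:
    - [[0,0,-0.25],[0,0,0]]
    - [[0,0,-0.25],[0,0,0]]
    - [[0,0,-0.25],[0,0,0]]
    - [[0,0,-0.25],[0,0,0]]

```text
time: 22.2
tool_pos: [520.1, -107.1, 100.8]
orientation: [-180.0, 0.2, 168.8]
force: [-4.8, 1.5, 7.0]
opening: 11.8
```

```bash
python3 - <<'E'
from h import *
need(518,-106.5,97,168.7)
E
```

```text
t 22.2 pos [ 520.1 -107.1  100.8] ori [-180.     0.2  168.8] F [-4.8  1.5  7. ] open 11.8 M [ 0.31  1.06 -0.06]
units shift [-0.1   0.03 -0.19] turn [ 0.01  0.04 -0.02]
```

Call:
apply_moves:
  increments:
    - [[-0.1,0.02,-0.15],[0,0,0]]
    - [[0,0,-0.15],[0,0,0]]
    - [[0,0,-0.15],[0,0,0]]
    - [[0,0,-0.15],[0,0,0]]

```text
time: 22.7
tool_pos: [519.3, -106.7, 96.7]
orientation: [180.0, 0.0, 168.9]
force: [-10.6, 2.5, 24.1]
opening: 11.8
```

```bash
python3 - <<'E'
from h import *
need(518,-106.5,97,168.7)
E
```

```text
t 22.7 pos [ 519.3 -106.7   96.7] ori [180.    0.  168.9] F [-10.6   2.5  24.1] open 11.8 M [0.61 1.96 0.01]
units shift [-0.06  0.01  0.02] turn [-0.01  0.01 -0.03]
```

Call:
apply_moves:
  increments:
    - [[-0.05,0,-0.15],[0,0,0]]
    - [[-0.05,0,-0.15],[0,0,0]]

```text
time: 22.95
tool_pos: [519.2, -106.7, 96.7]
orientation: [179.9, 0.1, 168.9]
force: [-6.0, 2.3, 21.9]
opening: 11.7
```

```bash
python3 - <<'E'
from h import *
need(518,-106.5,97,168.7)
o=[]
for n in("scene",):
    im=ctrl.snapshot(n)[:,:,::-1]
    x0,y0,x1,y1=(205,175,265,235)
    o.append(cv2.resize(im[y0:y1,x0:x1],None,fx=9,fy=9,interpolation=cv2.INTER_CUBIC))
cv2.imwrite("pics/k5.png",np.hstack(o))
E
```

```text
t 22.95 pos [ 519.2 -106.7   96.7] ori [1.799e+02 1.000e-01 1.689e+02] F [-6.   2.3 21.9] open 11.7 M [0.67 1.14 0.  ]
units shift [-0.06  0.01  0.02] turn [-0.01  0.02 -0.03]
```

View pics/k5.png

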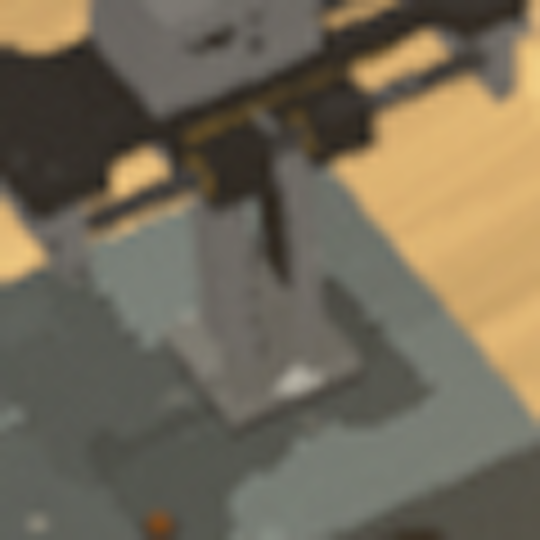

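The key is home: z holds at 96.7 under 22 N, and 96.8 was expected. Now I turn it clockwise with a light downward push.

Call:
apply_moves:
  increments:
    - [[-0.04,0,-0.06],[0,0,-0.4]]
    - [[0,0,-0.06],[0,0,-0.5]]
    - [[0,0,-0.06],[0,0,-0.5]]
    - [[0,0,-0.06],[0,0,-0.5]]

```text
time: 23.5
tool_pos: [519.8, -107.2, 96.7]
orientation: [180.0, 0.2, 157.2]
force: [-3.3, -0.6, 11.4]
opening: 11.8
```

```bash
python3 - <<'E'
from h import *
need(518.3,-106.5,96.7,79.7)
E
```

```text
t 23.5 pos [ 519.8 -107.2   96.7] ori [180.    0.2 157.2] F [-3.3 -0.6 11.4] open 11.8 M [0.01 0.81 0.14]
units shift [-0.08  0.04 -0.  ] turn [  0.03   0.02 -12.92]
```

Call:
apply_moves:
  increments:
    - [[-0.04,0.02,-0.06],[0,0,-0.6]]
    - [[-0.02,0,-0.06],[0,0,-0.6]]
    - [[-0.02,0,-0.06],[0,0,-0.6]]
    - [[-0.02,0,-0.06],[0,0,-0.6]]
    - [[-0.02,0,-0.06],[0,0,-0.6]]
    - [[-0.02,0,-0.06],[0,0,-0.6]]

```text
time: 24.25
tool_pos: [518.9, -107.9, 96.8]
orientation: [-179.9, 0.2, 135.2]
force: [-2.6, 0.0, 10.4]
opening: 11.6
```

```bash
python3 - <<'E'
from h import *
need(518.3,-106.5,96.7,79.7)
E
```

```text
t 24.25 pos [ 518.9 -107.9   96.8] ori [-179.9    0.2  135.2] F [-2.6  0.  10.4] open 11.6 M [0.12 0.62 0.24]
units shift [-0.03  0.07 -0.  ] turn [ 0.05 -0.   -9.24]
```

Call:
apply_moves:
  increments:
    - [[-0.02,0.04,-0.06],[0,0,-0.6]]
    - [[-0.02,0.02,-0.06],[0,0,-0.6]]
    - [[-0.02,0.02,-0.06],[0,0,-0.6]]
    - [[-0.02,0.02,-0.06],[0,0,-0.6]]
    - [[-0.02,0.02,-0.06],[0,0,-0.6]]
    - [[-0.02,0.02,-0.06],[0,0,-0.6]]
    - [[-0.02,0.02,-0.06],[0,0,-0.6]]
    - [[-0.02,0.02,-0.06],[0,0,-0.6]]

```text
time: 25.25
tool_pos: [517.7, -108.2, 96.8]
orientation: [-179.6, 0.6, 105.8]
force: [-3.8, -1.1, 9.7]
opening: 11.6
```

```bash
python3 - <<'E'
from h import *
need(518.3,-106.5,96.7,79.7)
E
```

```text
t 25.25 pos [ 517.7 -108.2   96.8] ori [-179.6    0.6  105.8] F [-3.8 -1.1  9.7] open 11.6 M [0.05 0.72 0.21]
units shift [ 0.03  0.08 -0.  ] turn [ 0.11 -0.07 -4.35]
```

Call:
apply_moves:
  increments:
    - [[0,0.04,-0.06],[0.02,-0.02,-0.6]]
    - [[0,0.02,-0.06],[0.02,-0.02,-0.6]]
    - [[0,0.02,-0.06],[0.02,-0.02,-0.6]]
    - [[0,0.02,-0.06],[0,0,-0.6]]
    - [[0,0.02,-0.06],[0,0,-0.6]]

```text
time: 25.88
tool_pos: [517.1, -108.3, 96.8]
orientation: [-179.6, 0.6, 87.5]
force: [-3.7, -1.2, 10.7]
opening: 11.6
```

```bash
python3 - <<'E'
from h import *
need(518.3,-106.5,96.7,79.7)
E
```

```text
t 25.88 pos [ 517.1 -108.3   96.8] ori [-179.6    0.6   87.5] F [-3.7 -1.2 10.7] open 11.6 M [-0.07  1.    0.15]
units shift [ 0.06  0.09 -0.01] turn [ 0.08 -0.08 -1.3 ]
```

Call:
apply_moves:
  increments:
    - [[0.02,0.04,-0.06],[0.02,-0.02,-0.5]]
    - [[0.02,0.02,-0.06],[0.02,-0.02,-0.5]]
    - [[0,0.02,-0.06],[0,0,-0.4]]
    - [[0,0,-0.05],[0,0,-0.1]]

```text
time: 26.38
tool_pos: [516.7, -108.4, 96.8]
orientation: [-179.4, 0.5, 78.4]
force: [-2.7, 1.5, 9.5]
opening: 11.6
```

```bash
python3 - <<'E'
from h import *
need(518.3,-106.5,96.7,78)
o=[]
for n in("scene","top"):
    im=ctrl.snapshot(n)[:,:,::-1]; cv2.imwrite(f"pics/{n}6.png",im)
    x0,y0,x1,y1=(205,175,265,235) if n=="scene" else (290,210,410,330)
    o.append(cv2.resize(im[y0:y1,x0:x1],(400,400),interpolation=cv2.INTER_CUBIC))
cv2.imwrite("pics/k6.png",np.hstack(o))
need(518.3,-106.5,96.7,78)
E
```

```text
t 26.38 pos [ 516.7 -108.4   96.8] ori [-179.4    0.5   78.4] F [-2.7  1.5  9.5] open 11.6 M [0.28 0.62 0.19]
units shift [ 0.08  0.09 -0.  ] turn [ 0.07 -0.11 -0.07]
t 26.48 pos [ 516.7 -108.3   96.8] ori [-179.4    0.5   78.4] F [-3.8  1.1 11.1] open 11.7 M [0.18 0.74 0.2 ]
units shift [ 0.08  0.09 -0.  ] turn [ 0.07 -0.11 -0.07]
```

View pics/k6.png

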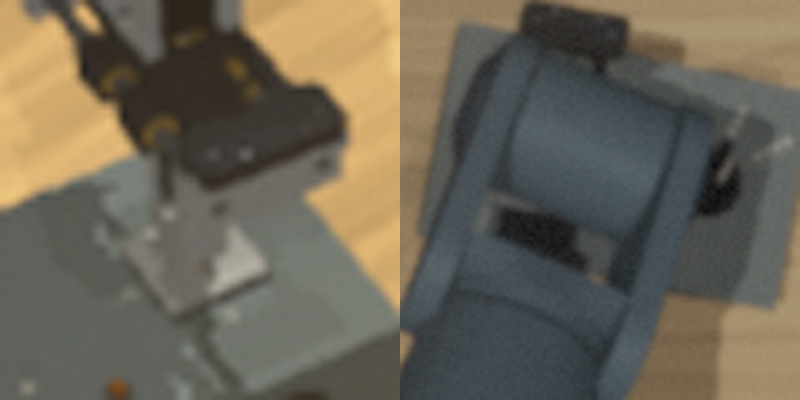

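Call:
apply_moves:
  increments:
    - [[0.02,0.02,-0.05],[0,0,-0.2]]
    - [[0,0,-0.05],[0,0,-0.1]]

```text
time: 26.72
tool_pos: [516.8, -108.3, 96.8]
orientation: [-179.3, 0.6, 76.7]
force: [-3.2, 0.7, 9.9]
opening: 11.5
```

```bash
python3 - <<'E'
from h import *
np.set_printoptions(precision=1,suppress=True)
for i in range(4):
    im=ctrl.snapshot("scene")
need(518.3,-106.5,96.7,78)
im=im[:,:,::-1]
cv2.imwrite("pics/d7.png",cv2.resize(im[140:280,150:340],None,fx=4,fy=4,interpolation=cv2.INTER_CUBIC))
E
```

```text
t 26.93 pos [ 516.8 -108.3   96.8] ori [-179.3    0.6   76.7] F [-3.6  0.9 10.1] open 11.8 M [0.1 0.7 0.2]
units shift [ 0.1  0.1 -0. ] turn [ 0.1 -0.1  0.2]
```

View pics/d7.png

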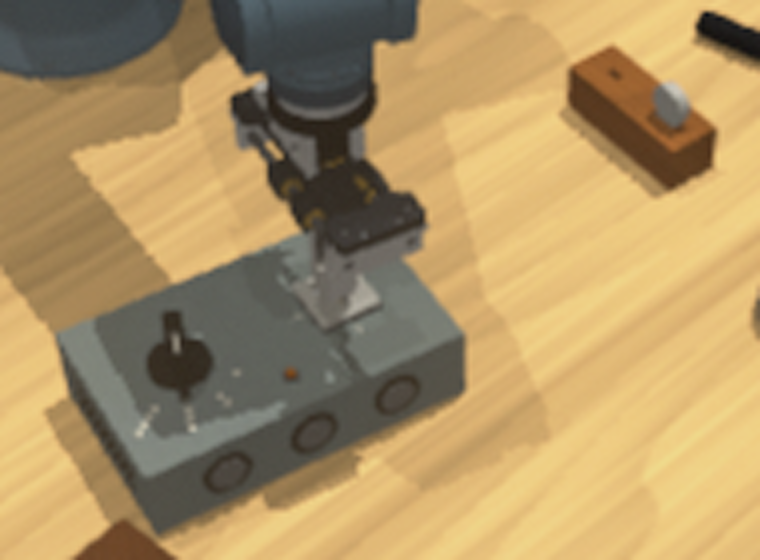

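The dial is still at three dots and the round key is still in its stand. The tool has turned the key about 92° and is holding steady, so I'm handing in.

```bash
python3 -c "
from rig import ctrl
print(ctrl.finish_job()); s=ctrl.observe(); print(s['time'],s['orientation'],s['force'],s['opening'])"
```

```text
the job is handed in; nothing more can be done
None
the job is handed in; nothing more can be done
```

The dial was set first, and the arm finished gripping the paddle key, fully home in the lock and held turned clockwise. I handed the job in at about 27 s.

- **Dial:** I turned it about 35° clockwise, from two dots to three, then released it. The white line pointed at the three-dot row in both camera views afterwards, and still did in the last scene view.
- **Key home:** The tool height stopped at 96.7 mm under 22 to 24 N, and 96.8 mm was expected for the shoulder resting on the plate.
- **Key turned:** The tool turned about 92°. Allowing for the key's play, I estimate the plug at about 1.45 rad; I could not measure it directly. The pose held steady for 0.2 s before hand-in, with about 10 N downward and the key at 11.5–11.8 mm between the jaws.
- **Round-headed key:** It was still in its stand in the last scene view. I did not check the tape roll, screwdriver or speaker separately, but no move came near them.
- **Disagreements:** The key settled about 2–3 mm from my camera estimate of the lock's position, towards +x, and the tool was about 3 mm off that estimate (mostly in y) at the end. That left a side force of about 4 N. The measured turning torque was about 0.2 N m, above the spring's 0.12 N m; I took the rest as friction and sensor noise.

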